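# Park the index plunger and slide the board carriage over

## Task

Free the circuit-board carriage on the repair stand: pull its sprung index plunger up by the black wing grip and twist it counter-clockwise (seen from above), feeling for the rest notch without forcing the lug, and let it drop fully into the notch so that it stays retracted. Then slide the carriage by its red grip all the way to its stop at the yellow end of the stand, let go, and leave the other things on the bench where they are.

Things in the scene. Friction and masses are not known exactly. Their poses are not given: they have to be found in the camera images.
- stand: circuit-board stand fixed to the bench: dark base plate 270 x 360 mm, 12 mm thick, with two aluminium rails along its own y, a yellow end-stop bar at its +y end, and a blue bracket (top 62 mm above the bench) on its -x side that carries the index plunger. Origin: centre of the underside. Its axes: y along the rails, z up.
- plunger_axis (a point): point on the plunger's vertical axis at the top of the blue bracket, 95 mm from the stand's origin towards its -x, 62 mm above the bench; axes as the stand's. A fixed steel crown 58 mm across surrounds the axis here; its tall red wall reaches 93 mm above the bench, the rest of it 81 mm.
- crown_land (a point): point on the plunger's axis, 81 mm above the bench, level with the crown's land. Going counter-clockwise from above the lug meets: a wide gap (home), the flat land 5 mm wide, the rest notch 7.5 mm wide and 4 mm deep, and right behind it the tall red wall, which stops the lug at every height. The crown was fitted by hand: the notch's middle is anywhere from 0.82 to 1.42 rad (wing); find it by feel.
- wing_grip (a point): middle of the wing grip of the plunger, on its axis, 116 mm above the bench at home: upright black wing 40 mm long (its own x), 12 mm thick (its own y), 32 mm tall (from 18 mm below this point up to 14 mm above it), with an orange mark on its +x end. It rises and turns with the plunger.
- plunger (a joint): how far the plunger is pulled up, m: 0 home (pin 6 mm deep in the carriage's hole), 0.010 with the lug on the floor of the rest notch, 0.014 with the lug on the land, 0.019 at most. A spring pulls it down with 6 N at 0, 300 N/m more with height (about 10 N at 0.014). Raise it to 0.015 to 0.018 to pass over the land.
- wing (a joint): turn of the wing grip, rad, growing counter-clockwise seen from above; near 0 at home, where the wing's x is parallel to the stand's x; turns freely (0.02 N m) while the lug touches nothing.
- lug: brass lug fixed to the plunger under the wing, 5 mm wide and 5 mm high, reaching 27 mm from the axis towards the wing's +x (orange) end; its centre line is the wing's x. Origin: on the axis, 5 mm below the lug, 62 mm above the bench at home. It must not be jammed against the crown with more than 25 N (about 0.5 N m of twist at the wing; its spring alone gives some 10 N).
- post_grip (a point): middle of the upright red round grip on the carriage, 22 mm diameter, 45 mm tall (from 57 to 102 mm above the bench), this point 84 mm above the bench; 45 mm to the stand's +x and, at the start, 45 mm to its -y from the stand's origin. It moves with the carriage.
- carriage (a joint): how far the aluminium carriage (150 x 130 mm, with a green circuit board, parts up to 56 mm above the bench) has slid along the stand's +y, m: 0 where the plunger's pin locks it, 0.100 at its stop. It slides with about 2.5 N of friction and stays where it is left.
- solder_reel: small blue solder reel, 42 mm diameter, 30 mm tall, standing on the near right corner of the stand's base plate; a bystander. Origin: centre of the underside.
- spray_can: white spray can, 52 mm diameter, 150 mm tall, standing on the bench; a bystander. Origin: centre of the underside.
- flux_bottle: small blue bottle, 36 mm diameter, 70 mm tall; a bystander. Origin: centre of the underside.
- screwdriver: screwdriver lying on the bench; a bystander. Origin: on the shaft's axis line underneath it.
- screw_cup: white cup for screws, 64 mm across, 45 mm tall; a bystander. Origin: centre of the underside.
- transformer: small dark transformer with a yellow winding, 50 x 56 x 34 mm; a bystander. Origin: centre of the underside.
- meter: yellow hand meter lying flat, 130 x 70 x 30 mm; a bystander. Origin: centre of the underside.

How it is judged:
By the outcome, as a careful person would: the job done as asked, in the order asked, and still so for the second after the job is handed in, with the robot touching nothing.
It also fails if it takes over 72 s, if anything falls off the work surface, if the arm or the gripper's body presses on something with over 40 N, if the wrist force passes 120 N, or if a joint passes its speed limit or range.

## Robot

A 6-joint arm with a two-finger parallel gripper is mounted at the origin on the work surface. World frame = base frame: x ahead of the robot, y to its left, z up, the work surface at z = 0. Lengths are in mm, angles in rad, forces in N, time in s.
With the tool pointing down it reaches from about 325 to 900 mm from the base axis. Payload 6.1 kg.
Tool frame: the origin (TCP) lies midway between the tips of the shut fingers; the grasp point (between the pads) lies 19 mm behind it; z points along the fingers, y is the direction in which the jaws open and shut (so a half turn about z gives the same grasp; the last joint's range is limited). The gripper opens to 85 mm and grips with 20 to 120 N. Pads are 22 mm wide; open, the fingers measure 114 mm over their backs; the gripper's body (76 mm by 85 mm) begins 54 mm behind the grasp point. The pads swing forward as they close: fully open they stand 13 mm farther back than shut.
Start: joints at [1.002, 0.22, 1.526, -0, 1.395, -0.126], TCP at [267.792, 564.715, 231.3] pointing down, gripper open.
Joint ranges: [-2.98, 2.98], [-0.91, 2.08], [0.09, 2.57], [-1.24, 4.39], [0.2, 2.65], [-2.68, 2.68]. Speed limits (rad/s): [2.57, 2.57, 3.01, 3.14, 3.14, 3.14].

## Interface

Orientations are given as [roll, pitch, yaw] about the fixed x, y, z axes, in that order (R = Rz(yaw) Ry(pitch) Rx(roll)).
In Python, from plant import ctrl gives the robot as it stands. The module is installed in compiled form; this text tells all that it offers.
- The arm moves only by the shell command python3 -m crank 'ROWS' [FORCE]. ROWS is JSON, a list that holds one entry, the list of rows, each a list of 7 numbers: the turn, a rotation vector about the tool's x, y, z in rad, then the shift along the tool's x, y, z in m, then the finger opening in m, from 0 to 0.0854. In form: [[[ax, ay, az, dx, dy, dz, gripper], ...]]. A call has exactly 5 rows; each row is the pose to reach, as a shift and turn from the pose commanded when the call began, along the tool's axes at that moment; what a row does not reach only later rows make up. A row lasts 1/12 s, in which the tool goes at most 41.7 mm and 7.16 degrees, less where a joint would pass 70% of its speed; a pose out of reach is approached as far as the arm can. A call with a gripper value outside its range is refused whole. The fingers move at their own pace and stop on an object; FORCE is the grip in N (left out, the last holds). Time passes only in rows, so rows that repeat a pose let the fingers close, or fill a call up. It gives the time, the measured TCP pose, the force and the opening at its end, in the units of the state.
- ctrl.state(): the state, without advancing time (a new reading comes with each control period).
- ctrl.grab_frame(name): name is "scene" or "top" or "wrist"; returns (picture, depth): 420x560x3 uint8, red, green, blue; 420x560 float32, mm along the optical axis (not along the pixel's ray), 0 where there is no reading.
- ctrl.camera_params(name): a dict with "K" (3x3 intrinsics, pixels), "dist_coeffs" ([k1, k2, p1, p2, k3] as OpenCV has them; the pictures are not rectified), "R" (3x3) and "t" (3): a world point X has camera coordinates R X + t. Camera axes: x right, y down, z forward; pixel columns grow to the right and rows downward; lengths in mm; the calibration is good to about 2 mm. A picture is of the moment at which its call begins: read the wrist's pose just before it. camera_params takes no time and is no camera call; for the wrist camera it gives the pose at the moment of the call.
- ctrl.hand_in(): hands the job in, once; it reports no verdict.
Trained networks look in the newest picture that a camera, given by its name, has taken for a name from the list of things; names that differ only in an ending like _2 or _b are one class to them, and where a whole thing is asked for, a point or a joint stands for the part that bears it (a point fixed in the world has none). Each returns a list of dicts, best first, with "p" (0 to 1); they miss things now and then, are a little off and sometimes report something else, mostly with a low value. They report only what shows in the picture. A call takes as long as a camera call.
- ctrl.trace(camera, thing): "mask" (420x560 bool, what is visible of it) and "uv" ([column, row] in pixels, amid what is visible of it).
The state is a dict: "time": time; "joint_positions": joint angles; "dq": joint speeds; "joint_torque": joint torques, N m; "position": TCP position; "tcp_rot": TCP orientation; "force": force on the tool from outside, world axes, zero at the start; "wrist_torque": the same for the moment, N m; "finger_gap": opening from 0.0 (shut) to 1.0 (fully open).
Only numpy, scipy, OpenCV 4.12 (cv2) and the standard library are available. Lean on these libraries where they do the work, as an engineer would, in place of code of your own. Each camera call takes 0.05 s, during which the arm holds its last target.

## Working session

There is one attempt and no reset: what is moved stays moved. The work goes in short steps, Python scripts to look and compute and a shell command to move; the robot and the scene stay as the last step left them, time stands still between calls to the robot, and variables do not carry over. Pictures are saved under pics/ and viewed, and the job is handed in when it is done.

```bash
mkdir -p pics
cat > h.py <<'E'
import numpy as np, cv2
from plant import ctrl
def ray(cam,uv):
    p=ctrl.camera_params(cam);K=np.array(p['K']);d=np.array(p['dist_coeffs'])
    n=cv2.undistortPoints(np.array([[uv]],float),K,d)[0,0]
    R=np.array(p['R']);t=np.array(p['t']).ravel()
    return -R.T@t, R.T@np.array([n[0],n[1],1.0])
def at_z(cam,uv,z):
    o,d=ray(cam,uv);return o+d*(z-o[2])/d[2]
def at_depth(cam,uv,D):
    o,d=ray(cam,uv);return o+d*D
def proj(cam,X):
    p=ctrl.camera_params(cam)
    r,_=cv2.Rodrigues(np.array(p['R']));return cv2.projectPoints(np.array(X,float).reshape(-1,1,3),r,np.array(p['t'],float),np.array(p['K']),np.array(p['dist_coeffs']))[0][:,0]
def cloud(cam,dep,mask):
    v,u=np.nonzero(mask&(dep>0))
    p=ctrl.camera_params(cam);K=np.array(p['K']);d=np.array(p['dist_coeffs'])
    n=cv2.undistortPoints(np.stack([u,v],1).astype(float)[:,None],K,d)[:,0]
    c=np.c_[n,np.ones(len(n))]*dep[v,u][:,None]
    return (c-np.array(p['t']).ravel())@np.array(p['R'])
E
python3 - <<'E'
from h import *
s=ctrl.state();print(s)
for c in ("scene","top"):
    im,d=ctrl.grab_frame(c);cv2.imwrite(f"pics/{c}0.png",im[:,:,::-1]);np.save(f"{c}0.npy",d);np.save(f"{c}0i.npy",im)
    for th in ("stand","wing_grip","post_grip","lug","solder_reel"):
        r=ctrl.trace(c,th)
        if r: 
            b=r[0];P=cloud(c,d,b["mask"]);print(c,th,round(b["p"],2),b["uv"],len(P),np.round(np.median(P,0),1),np.round(P.min(0)),np.round(P.max(0)))
        if r and th=="stand": np.save(f"{c}stand.npy",b["mask"])
E
```

```text
{'time': 0.0, 'joint_positions': array([ 1.00190307e+00,  2.21263162e-01,  1.52763040e+00, -2.27022786e-05,
        1.39471244e+00, -1.26131434e-01]), 'dq': array([-0.00019182, -0.00176416,  0.00154423,  0.00142824,  0.00061872,
        0.00052401]), 'joint_torque': array([-6.51102691e-04, -4.96887589e+01, -3.89406216e+01, -2.21987816e-04,
        1.06517810e-02,  1.86622412e-05]), 'position': array([267.4632498 , 564.19108031, 230.16610809]), 'tcp_rot': array([-3.13959249e+00, -2.31107537e-04,  2.69883460e+00]), 'force': array([ 0.38123852, -1.00192324, -0.83015339]), 'wrist_torque': array([ 0.02016436, -0.01896301, -0.01352324]), 'finger_gap': 1.0000933017467661}
scene stand 0.65 [281.3, 231.2] 5941 [570.6  48.7  16.3] [ 371. -188.   -0.] [722. 229. 134.]
scene wing_grip 0.57 [293.0, 193.5] 115 [460.7  -2.7 115.1] [ 323. -165.    1.] [477.   5. 134.]
scene post_grip 0.75 [269.2, 228.2] 1416 [580.5  29.1  33.8] [445. -81.  11.] [659. 109. 108.]
scene solder_reel 0.61 [262.8, 192.7] 81 [ 488.6 -141.7   41.1] [ 470. -167.   16.] [ 505. -133.   48.]
top stand 0.86 [283.6, 197.2] 9443 [548.   25.6  14.3] [ 375. -187.   -3.] [719. 224. 135.]
top wing_grip 0.63 [291.7, 220.6] 86 [455.4  -6.7 129.3] [437. -18.  64.] [476.   4. 135.]
top post_grip 0.67 [282.0, 187.0] 2061 [566.6  23.   33.2] [475. -53.   9.] [659. 103. 132.]
top lug 0.52 [196.8, 252.2] 142 [369.4 277.8  46.3] [354. 264.  -3.] [392. 308.  77.]
top solder_reel 0.65 [281.9, 184.7] 1929 [568.   22.8  34.2] [485. -51.  22.] [656. 100. 109.]
```

View pics/scene0.png

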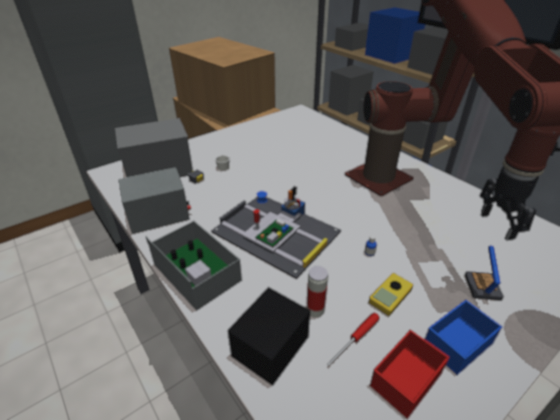

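View pics/top0.png

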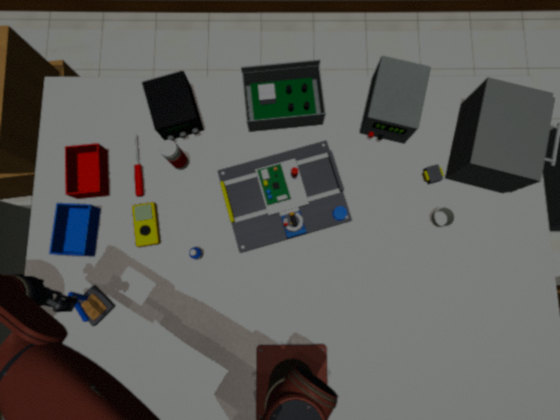

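The top view shows the stand amid the bench: yellow bar at (227,202), wing about (293,220), red post at (294,172), blue reel at (340,213).

Run:
```python
from h import *
im=np.load("top0i.npy");d=np.load("top0.npy");m=np.load("topstand.npy")
P=cloud("top",d,m);
q=P[(P[:,2]>4)&(P[:,2]<20)];r=cv2.minAreaRect(q[:,:2].astype(np.float32));print(r, cv2.boxPoints(r))
# colours
v,u=np.mgrid[0:420,0:560]
hsv=cv2.cvtColor(im,cv2.COLOR_RGB2HSV)
roi=(u>215)&(u<355)&(v>135)&(v<255)
for n,mm in (("red",((hsv[...,0]<6)|(hsv[...,0]>174))&(hsv[...,1]>150)&(hsv[...,2]>100)),("yel",(hsv[...,0]>22)&(hsv[...,0]<33)&(hsv[...,1]>150)&(hsv[...,2]>110))):
    mm=mm&roi;nn,lab,st,ce=cv2.connectedComponentsWithStats(mm.astype(np.uint8))
    for i in range(1,nn):
        if st[i,4]>8:
            C=cloud("top",d,lab==i);print(n,ce[i],st[i,4],np.round(np.median(C,0),1),np.round(C.max(0)))
            if n=="yel" and st[i,4]>60: print(cv2.minAreaRect(C[:,:2].astype(np.float32)))
c=im[140:260,210:360];cv2.imwrite("pics/topc.png",cv2.resize(c,None,fx=5,fy=5,interpolation=cv2.INTER_CUBIC)[:,:,::-1])
```

```text
((549.1530151367188, 18.324874877929688), (271.1038818359375, 359.7591552734375), 15.86877727508545) [[ 369.58148  154.28467]
 [ 467.95227 -191.76422]
 [ 728.72455 -117.63492]
 [ 630.35376  228.41397]]
red [294.39285714 170.17857143] 28 [602.9 -12.6 102. ] [611.  -7. 109.]
yel [226.4375     201.32142857] 112 [523.  192.6  38.1] [584. 210.  45.]
((523.7991943359375, 191.70864868164062), (124.607177734375, 8.138813018798828), 15.440010070800781)
```

View pics/topc.png

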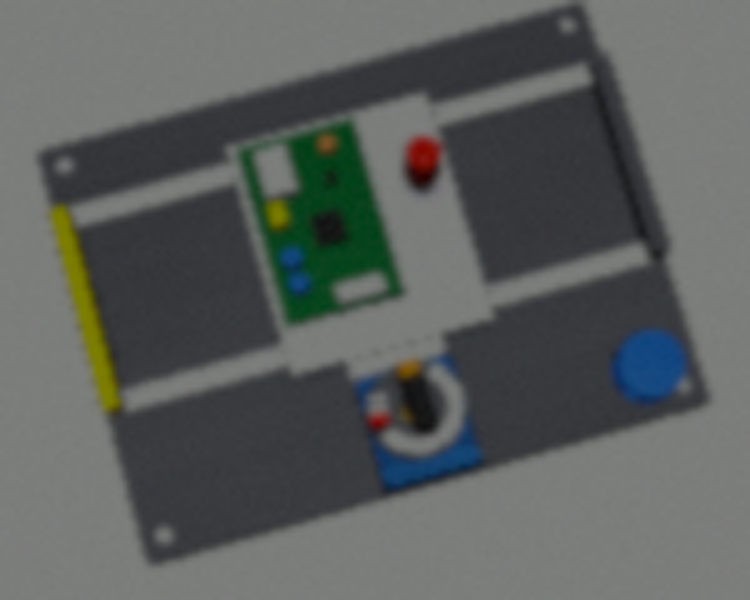

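```bash
cat >> h.py <<'E'
from scipy.spatial.transform import Rotation as Ro
def delta(X,yaw=None,s=None):
    """tool-axis shift (m) and turn from measured pose to world X(mm), tool down with yaw"""
    s=s or ctrl.state();R=Ro.from_euler('xyz',s['tcp_rot'])
    sh=R.as_matrix().T@(np.array(X)-s['position'])/1000
    rv=None
    if yaw is not None: rv=(R.inv()*Ro.from_euler('xyz',[np.pi,0,yaw])).as_rotvec()
    print('t',round(float(s['time']),2),'pos',np.round(s['position'],1),'rot',np.round(s['tcp_rot'],4),'F',np.round(s['force'],1),'T',np.round(s['wrist_torque'],2),'gap',round(float(s['finger_gap'])*85.4,1))
    print('turn',None if rv is None else np.round(rv,3),'shift',np.round(sh,4),'q',np.round(s['joint_positions'],2))
E
python3 -m crank '[[[0,0,0.12,-0.021,-0.022,0,0.085],[0,0,0.24,-0.042,-0.044,0,0.085],[0,0,0.36,-0.063,-0.066,0,0.085],[0,0,0.48,-0.084,-0.088,0,0.085],[0,0,0.6,-0.105,-0.11,0,0.085]]]'
python3 -c "
from h import *
delta([440,-10,250],0.27)"
```

```text
time: 1.02
position: [315.7, 419.1, 231.3]
tcp_rot: [3.141, 0.0, 2.093]
force: [0.5, 0.0, 0.4]
finger_gap: 0.993
t 1.02 pos [315.7 419.1 231.3] rot [3.1414 0.     2.0933] F [0.5 0.  0.4] T [ 0.01  0.03 -0.  ] gap 84.8
turn [ 0.    -0.     1.823] shift [-0.4339 -0.1064 -0.0187] q [ 0.77 -0.02  1.79 -0.    1.38  0.25]
```

```bash
python3 -m crank '[[[0,0,0.12,-0.03,-0.007,-0.001,0.085],[0,0,0.24,-0.06,-0.014,-0.003,0.085],[0,0,0.36,-0.09,-0.021,-0.004,0.085],[0,0,0.48,-0.12,-0.028,-0.005,0.085],[0,0,0.6,-0.15,-0.036,-0.006,0.085]]]'
python3 -c "
from h import *
delta([440,-10,250],0.27)"
```

```text
time: 1.43
position: [360.3, 271.3, 237.6]
tcp_rot: [3.141, -0.0, 1.493]
force: [0.0, 0.4, 0.3]
finger_gap: 0.996
t 1.43 pos [360.3 271.3 237.6] rot [ 3.1408e+00 -4.0000e-04  1.4932e+00] F [0.  0.4 0.3] T [-0.04  0.02  0.  ] gap 85.1
turn [ 0.000e+00 -1.000e-03  1.223e+00] shift [-0.2743  0.1013 -0.0124] q [ 0.47 -0.21  1.95 -0.    1.4   0.55]
```

```bash
python3 -m crank '[[[0,0,0.122,-0.028,0.01,-0.001,0.085],[0,0,0.244,-0.056,0.02,-0.003,0.085],[0,0,0.366,-0.084,0.03,-0.004,0.085],[0,0,0.488,-0.112,0.04,-0.005,0.085],[0,0,0.61,-0.14,0.05,-0.006,0.085]]]'
python3 -c "
from h import *
delta([440,-10,250],0.27)"
```

```text
time: 1.85
position: [400.0, 128.0, 243.7]
tcp_rot: [3.141, -0.001, 0.883]
force: [0.7, 0.3, -0.3]
finger_gap: 0.994
t 1.85 pos [400.  128.  243.7] rot [ 3.1409e+00 -7.0000e-04  8.8290e-01] F [ 0.7  0.3 -0.3] T [ 0.02 -0.04 -0.08] gap 84.9
turn [ 0.    -0.001  0.613] shift [-0.0812  0.1185 -0.0063] q [ 0.12 -0.3   2.01 -0.    1.43  0.81]
```

```bash
python3 -m crank '[[[0,0,0.122,-0.016,0.024,-0.001,0.085],[0,0,0.244,-0.032,0.048,-0.003,0.085],[0,0,0.366,-0.048,0.071,-0.004,0.085],[0,0,0.488,-0.064,0.095,-0.005,0.085],[0,0,0.613,-0.081,0.118,-0.006,0.085]]]'
python3 - <<'E'
from h import *
delta([457.8,-7.6,250],0.277)
im,d=ctrl.grab_frame("wrist");cv2.imwrite("pics/w1.png",im[:,:,::-1]);np.save("w1.npy",d)
p=ctrl.camera_params("wrist");print(-np.array(p['R']).T@np.array(p['t']).ravel(),p['R'])
print(proj("wrist",[[457.8,-7.6,130],[457.8,-7.6,81],[604.8,-12.7,102]]))
for th in ("wing_grip","lug","stand"):
    for r in ctrl.trace("wrist",th)[:2]:
        P=cloud("wrist",d,r["mask"]);print(th,r["p"],r["uv"],len(P),np.round(np.median(P,0),1))
E
```

```text
time: 2.27
position: [440.7, -9.3, 249.7]
tcp_rot: [3.141, -0.001, 0.27]
force: [0.7, 0.9, -0.1]
finger_gap: 0.999
t 2.27 pos [440.7  -9.3 249.7] rot [ 3.1412e+00 -1.0000e-03  2.6960e-01] F [ 0.7  0.9 -0.1] T [-0.04  0.02  0.02] gap 85.3
turn [ 0.    -0.001 -0.007] shift [ 0.0169  0.0029 -0.0003] q [-0.2  -0.25  1.96  0.    1.43  1.1 ]
[512.58325763   7.08596971 392.22583917] [[ 0.25612952 -0.96663732  0.0031554 ]
 [-0.92590906 -0.24439755  0.28803168]
 [-0.277651   -0.07669503 -0.95761568]]
[[281.21251917 182.95474964]
 [281.17154196 171.7359569 ]
 [336.20163129  -2.5521037 ]]
wing_grip 0.76 [283.4, 174.3] 937 [462.   -6.1 129.1]
lug 0.39 [283.3, 146.4] 52 [477.3   1.3  71.3]
stand 0.67 [277.5, 86.8] 63460 [530.5  22.7  12. ]
stand 0.48 [281.8, 62.7] 16609 [553.   22.7  29.4]
```

View pics/w1.png

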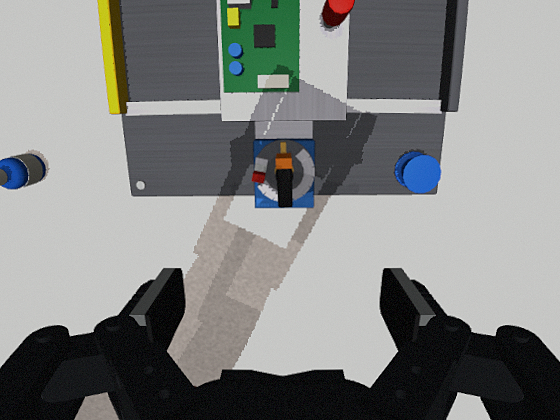

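Run:
```python
from h import *
d=np.load("w1.npy");m=np.zeros(d.shape,bool);m[120:230,230:340]=1
P=cloud("wrist",d,m)
W=P[(P[:,2]>124)&(P[:,2]<140)];print(len(W),W.mean(0),W[:,2].min(),W[:,2].max());print(cv2.minAreaRect(W[:,:2].astype(np.float32)))
C=P[(P[:,2]>78)&(P[:,2]<84)];print(len(C));r=cv2.minEnclosingCircle(C[:,:2].astype(np.float32));print(r)
B=P[(P[:,2]>58)&(P[:,2]<65)];print(cv2.minAreaRect(B[:,:2].astype(np.float32)))
im=cv2.imread("pics/w1.png")[115:225,220:345];cv2.imwrite("pics/w1c.png",cv2.resize(im,None,fx=5,fy=5,interpolation=2))
m=np.zeros(d.shape,bool);m[0:210,90:470]=1
P=cloud("wrist",d,m);Q=P[(P[:,2]>8)&(P[:,2]<15)];print(cv2.minAreaRect(Q[:,:2].astype(np.float32)))
```

```text
744 [457.44340027  -3.92704764 128.86880716] 125.08085141796946 130.82899823633855
((456.7646789550781, -4.169321060180664), (38.9201774597168, 12.10344123840332), 18.399534225463867)
843
((455.87310791015625, -3.8155009746551514), 28.614835739135742)
((450.4869079589844, -6.0443572998046875), (68.2185287475586, 59.922393798828125), 16.36440086364746)
((517.4456787109375, 13.491500854492188), (209.74688720703125, 359.9152526855469), 15.7008638381958)
```

View pics/w1c.png

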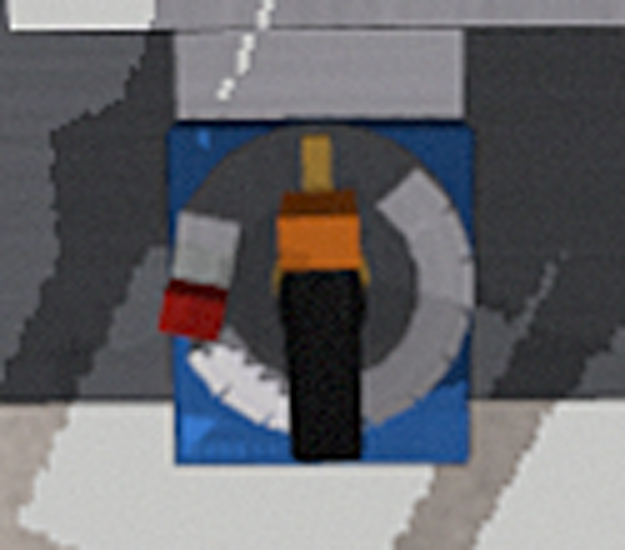

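Run:
```python
from h import *
delta([456.5,-4.3,102],0.30)
```

```text
t 2.47 pos [440.3  -8.3 249.4] rot [-3.1412 -0.      0.2752] F [0.9 0.9 1.3] T [ 0.06 -0.01 -0.05] gap 85.3
turn [-0.    -0.    -0.025] shift [0.0166 0.0006 0.1474] q [-0.2  -0.25  1.96  0.    1.43  1.1 ]
```

```bash
python3 -m crank '[[[0,0,-0.025,0.0166,0.0012,0.025,0.06],[0,0,-0.025,0.0166,0.0012,0.055,0.06],[0,0,-0.025,0.0166,0.0012,0.085,0.06],[0,0,-0.025,0.0166,0.0012,0.105,0.06],[0,0,-0.025,0.0166,0.0012,0.105,0.06]]]'
python3 - <<'E'
from h import *
delta([456.5,-4.3,102],0.30)
im,d=ctrl.grab_frame("wrist");cv2.imwrite("pics/w2.png",im[:,:,::-1]);np.save("w2.npy",d)
m=np.zeros(d.shape,bool);m[100:400,200:360]=1
P=cloud("wrist",d,m)
W=P[(P[:,2]>120)&(P[:,2]<140)&(abs(P[:,0]-456)<30)&(abs(P[:,1]+4)<30)];print(len(W),W.mean(0));print(cv2.minAreaRect(W[:,:2].astype(np.float32)))
delta([456.5,-4.3,102],0.30)
E
```

```text
time: 2.88
position: [452.8, -2.5, 139.5]
tcp_rot: [-3.137, 0.008, 0.304]
force: [-0.6, 0.3, -0.3]
finger_gap: 0.704
t 2.88 pos [452.8  -2.5 139.5] rot [-3.1371  0.0078  0.3039] F [-0.6  0.3 -0.3] T [-0.07  0.01 -0.01] gap 60.2
turn [-0.004  0.008  0.004] shift [0.0033 0.003  0.0375] q [-0.18 -0.1   2.05  0.    1.21  1.09]
1979 [461.76432224  -4.77023487 131.38332183]
((458.9903869628906, -5.809137344360352), (40.72517013549805, 12.05550479888916), 17.30659294128418)
t 2.93 pos [454.4  -3.  142.2] rot [-3.1388  0.0047  0.3035] F [-0.1 -0.  -0.3] T [ 0.04 -0.01  0.  ] gap 60.1
turn [-0.003  0.005  0.004] shift [0.0018 0.002  0.0402] q [-0.18 -0.11  2.04  0.    1.21  1.09]
```

View pics/w2.png

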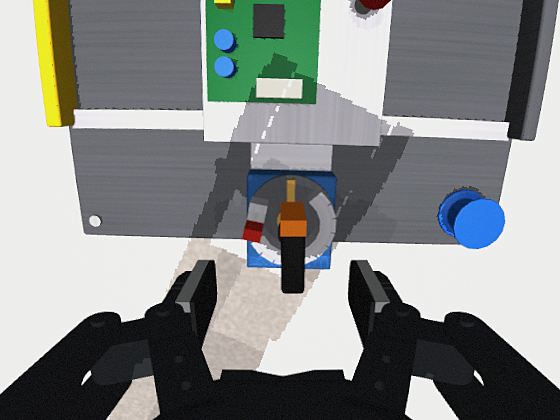

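```bash
python3 -m crank '[[[0,0,0,0,0,0,0.06],[0,0,0,0,0,0,0.06],[0,0,0,0,0,0,0.06],[0,0,0,0,0,0,0.06],[0,0,0,0,0,0,0.06]]]'
python3 - <<'E'
from h import *
for i in range(3):
    s=ctrl.state();R=Ro.from_euler('xyz',s['tcp_rot'])
    p=ctrl.camera_params("wrist")
    im,d=ctrl.grab_frame("wrist")
    m=np.zeros(d.shape,bool);m[100:400,200:360]=1
    P=cloud("wrist",d,m)
    W=P[(P[:,2]>124)&(P[:,2]<140)&(abs(P[:,0]-456)<30)&(abs(P[:,1]+4)<30)]
    r=cv2.minAreaRect(W[:,:2].astype(np.float32));print(r,W[:,2].max())
    print(s['position'],'wing top in tool', R.as_matrix().T@(np.array([*r[0],130])-s['position']), 'crown', end=' ')
    C=P[(P[:,2]>78)&(P[:,2]<84)];print(cv2.minEnclosingCircle(C[:,:2].astype(np.float32)))
    F=cloud("wrist",d,np.ones(d.shape,bool));F=R.inv().apply(F-s['position']);F=F[(F[:,2]<0)&(F[:,2]>-25)&(abs(F[:,0])<14)]
    a=F[(F[:,1]>15)&(F[:,1]<45)];b=F[(F[:,1]<-15)&(F[:,1]>-45)];print('pads inner',np.percentile(a[:,1],3) if len(a) else 0,np.percentile(b[:,1],97) if len(b) else 0)
E
```

```text
time: 3.35
position: [457.4, -4.6, 145.4]
tcp_rot: [3.141, -0.002, 0.301]
force: [-0.1, -0.5, -0.4]
finger_gap: 0.7
((457.2215881347656, -5.23796272277832), (39.941551208496094, 12.081340789794922), 17.040267944335938) 130.91852619290333
[457.36780985  -4.5888451  145.4253141 ] wing top in tool [-0.36053262  0.56189917 15.42521751] crown ((456.4119567871094, -5.085211753845215), 28.88277816772461)
pads inner 28.435843160229272 -31.19159800483622
((457.07196044921875, -5.3469038009643555), (40.40692901611328, 12.040640830993652), 17.420753479003906) 131.0576770548663
[457.15786541  -4.62119754 145.1414721 ] wing top in tool [-0.31717458  0.65688074 15.14153607] crown ((456.66619873046875, -4.9799346923828125), 28.678457260131836)
pads inner 28.39337912184097 -31.210206056474906
((457.1517028808594, -5.279630661010742), (40.86515808105469, 12.050509452819824), 17.40738296508789) 131.3143953483667
[456.96447655  -4.61335369 144.88072582] wing top in tool [-0.03131912  0.68525302 14.88100894] crown ((456.7607116699219, -4.984718322753906), 28.682632446289062)
pads inner 28.430765920975677 -31.17159747439734
```

```bash
python3 -m crank '[[[0,0,0,0,0.0013,0.015,0.05],[0,0,0,0,0.0013,0.03,0.05],[0,0,0,0,0.0013,0.044,0.045],[0,0,0,0,0.0013,0.044,0.04],[0,0,0,0,0.0013,0.044,0.035]]]' 60
python3 -m crank '[[[0,0,0,0,0,0,0.028],[0,0,0,0,0,0,0.024],[0,0,0,0,0,0,0.02],[0,0,0,0,0,0,0.018],[0,0,0,0,0,0,0.018]]]' 60
python3 - <<'E'
from h import *
delta([457,-5,101],0.30)
im,d=ctrl.grab_frame("wrist");cv2.imwrite("pics/w3.png",im[:,:,::-1])
E
```

```text
time: 3.92
position: [456.3, -5.7, 99.8]
tcp_rot: [-3.141, 0.002, 0.301]
force: [0.0, -1.3, -0.4]
finger_gap: 0.41
time: 4.33
position: [457.4, -5.8, 100.8]
tcp_rot: [3.141, -0.001, 0.301]
force: [-0.8, -0.0, 0.3]
finger_gap: 0.207
t 4.33 pos [457.4  -5.8 100.8] rot [ 3.1411e+00 -8.0000e-04  3.0080e-01] F [-0.8 -0.   0.3] T [-0. -0. -0.] gap 17.7
turn [ 0.    -0.001  0.001] shift [-0.0001 -0.0009 -0.0002] q [-0.19 -0.05  2.07  0.    1.12  1.08]
```

View pics/w3.png

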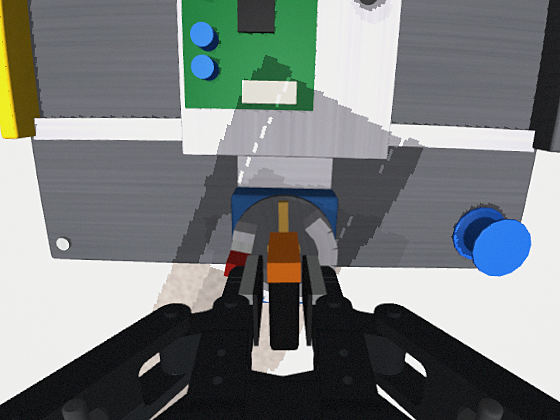

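The wing (cols 270–300) stands between the pads (262 and 305), about centred. I'm closing.

```bash
python3 -m crank '[[[0,0,0,0,0,0,0.014],[0,0,0,0,0,0,0.011],[0,0,0,0,0,0,0.006],[0,0,0,0,0,0,0.004],[0,0,0,0,0,0,0.004]]]' 60
python3 -m crank '[[[0,0,0,0,0,0,0.004],[0,0,0,0,0,0,0.004],[0,0,0,0,0,0,0.004],[0,0,0,0,0,0,0.004],[0,0,0,0,0,0,0.004]]]' 60
python3 - <<'E'
from h import *
delta([457,-5,101],0.30)
E
```

```text
time: 4.8
position: [457.3, -6.2, 100.7]
tcp_rot: [3.141, -0.0, 0.301]
force: [-0.9, -3.8, 2.9]
finger_gap: 0.13
time: 5.22
position: [457.3, -6.1, 100.6]
tcp_rot: [3.141, -0.0, 0.301]
force: [-1.7, -4.4, 6.2]
finger_gap: 0.13
t 5.22 pos [457.3  -6.1 100.6] rot [ 3.1407e+00 -4.0000e-04  3.0090e-01] F [-1.7 -4.4  6.2] T [-0.99  0.17 -0.02] gap 11.1
turn [ 0.001 -0.     0.001] shift [-0.     -0.0012 -0.0004] q [-0.19 -0.05  2.07 -0.    1.12  1.08]
```

```bash
python3 -m crank '[[[0,0,0,0,0,-0.004,0.004],[0,0,0,0,0,-0.008,0.004],[0,0,0,0,0,-0.012,0.004],[0,0,0,0,0,-0.0155,0.004],[0,0,0,0,0,-0.0155,0.004]]]' 60
python3 -m crank '[[[0,0,0,0,0,0,0.004],[0,0,0,0,0,0,0.004],[0,0,0,0,0,0,0.004],[0,0,0,0,0,0,0.004],[0,0,0,0,0,0,0.004]]]' 60
python3 - <<'E'
from h import *
delta([457,-5,117],0.30)
im,d=ctrl.grab_frame("wrist");cv2.imwrite("pics/w4.png",im[:,:,::-1])
E
```

```text
time: 5.63
position: [457.0, -6.1, 114.6]
tcp_rot: [3.141, -0.0, 0.301]
force: [6.8, -6.2, -11.1]
finger_gap: 0.129
time: 6.05
position: [457.0, -6.1, 114.1]
tcp_rot: [3.141, -0.0, 0.301]
force: [5.8, -5.7, -11.5]
finger_gap: 0.129
t 6.05 pos [457.   -6.1 114.1] rot [ 3.141e+00 -2.000e-04  3.006e-01] F [  5.8  -5.7 -11.5] T [-1.15 -1.18  0.06] gap 11.0
turn [ 0.001 -0.     0.001] shift [ 0.0003 -0.001  -0.0029] q [-0.19 -0.07  2.06 -0.    1.14  1.08]
```

View pics/w4.png

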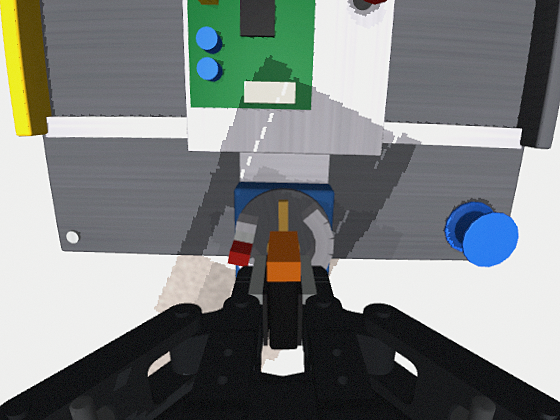

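```bash
python3 -m crank '[[[0,0,0,0.0002,0.0003,-0.001,0.004],[0,0,0,0.0005,0.0006,-0.002,0.004],[0,0,0,0.0008,0.001,-0.0025,0.004],[0,0,0,0.0008,0.001,-0.0025,0.004],[0,0,0,0.0008,0.001,-0.0025,0.004]]]' 60
python3 - <<'E'
from h import *
delta([457,-5,117],0.30)
E
```

```text
time: 6.52
position: [457.1, -6.2, 116.0]
tcp_rot: [-3.14, 0.002, 0.301]
force: [4.7, -5.0, -11.2]
finger_gap: 0.132
t 6.52 pos [457.1  -6.2 116. ] rot [-3.1404e+00  1.5000e-03  3.0060e-01] F [  4.7  -5.  -11.2] T [-0.75 -0.95  0.02] gap 11.3
turn [-0.001  0.002  0.001] shift [ 0.0002 -0.0011 -0.001 ] q [-0.19 -0.07  2.06  0.    1.15  1.08]
```

```bash
python3 -m crank '[[[0,0,-0.06,0,0,-0.0007,0.004],[0,0,-0.14,0,0,-0.0007,0.004],[0,0,-0.22,0,0,-0.0007,0.004],[0,0,-0.30,0,0,-0.0007,0.004],[0,0,-0.30,0,0,-0.0007,0.004]]]' 60
python3 - <<'E'
from h import *
delta([457,-5,117],0.30)
E
```

```text
time: 6.93
position: [457.0, -6.1, 116.6]
tcp_rot: [-3.14, 0.001, 0.605]
force: [4.7, -2.9, -11.7]
finger_gap: 0.125
t 6.93 pos [457.   -6.1 116.6] rot [-3.1398e+00  1.1000e-03  6.0480e-01] F [  4.7  -2.9 -11.7] T [-0.71 -0.88  0.02] gap 10.7
turn [-0.002  0.001  0.305] shift [ 0.0006 -0.0009 -0.0004] q [-0.19 -0.07  2.06  0.    1.15  0.78]
```

```bash
python3 -m crank '[[[0,0,-0.06,0,0,0,0.004],[0,0,-0.14,0,0,0,0.004],[0,0,-0.22,0,0,0,0.004],[0,0,-0.28,0,0,0,0.004],[0,0,-0.28,0,0,0,0.004]]]' 60
python3 - <<'E'
from h import *
delta([457,-5,117],0.30)
im,d=ctrl.grab_frame("wrist");cv2.imwrite("pics/w5.png",im[:,:,::-1])
E
```

```text
time: 7.35
position: [456.9, -6.0, 116.6]
tcp_rot: [-3.139, 0.001, 0.884]
force: [5.6, -4.0, -11.7]
finger_gap: 0.131
t 7.35 pos [456.9  -6.  116.6] rot [-3.1392e+00  7.0000e-04  8.8390e-01] F [  5.6  -4.  -11.7] T [-0.69 -0.86  0.07] gap 11.2
turn [-0.002  0.001  0.584] shift [ 0.0008 -0.0006 -0.0004] q [-0.19 -0.07  2.06  0.    1.15  0.5 ]
```

View pics/w5.png

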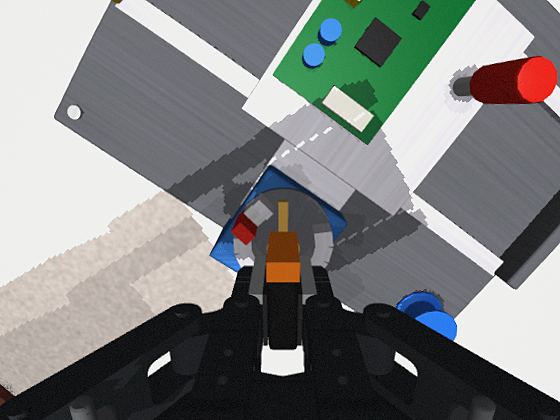

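```bash
python3 -m crank '[[[0,0,-0.04,0,0,0,0.004],[0,0,-0.08,0,0,0,0.004],[0,0,-0.12,0,0,0,0.004],[0,0,-0.12,0,0,0,0.004],[0,0,-0.12,0,0,0,0.004]]]' 28
python3 - <<'E'
from h import *
delta([457,-5,117],0.30)
E
```

```text
time: 7.82
position: [456.9, -6.0, 116.5]
tcp_rot: [-3.139, 0.0, 1.001]
force: [4.4, -2.6, -12.0]
finger_gap: 0.127
t 7.82 pos [456.9  -6.  116.5] rot [-3.1391e+00  4.0000e-04  1.0008e+00] F [  4.4  -2.6 -12. ] T [-0.63 -0.86  0.04] gap 10.9
turn [-0.002  0.001  0.701] shift [ 0.0009 -0.0004 -0.0005] q [-0.19 -0.07  2.06  0.    1.15  0.38]
```

```bash
cat > r.py <<'E'
from h import *
s=ctrl.state();print('t',round(float(s['time']),2),'pos',np.round(s['position'],2),'yaw',np.round(s['tcp_rot'],4),'F',np.round(s['force'],1),'T',np.round(s['wrist_torque'],3),'gap',round(float(s['finger_gap'])*85.4,1))
E
python3 -m crank '[[[0,0,-0.02,0,0,0,0.004],[0,0,-0.04,0,0,0,0.004],[0,0,-0.06,0,0,0,0.004],[0,0,-0.06,0,0,0,0.004],[0,0,-0.06,0,0,0,0.004]]]' 28 >/dev/null; python3 r.py
```

```text
t 8.23 pos [456.87  -5.99 116.53] yaw [-3.1390e+00  3.0000e-04  1.0608e+00] F [  3.9  -3.  -11.2] T [-0.661 -0.889  0.046] gap 11.1
```

```bash
python3 -m crank '[[[0,0,-0.01,0,0,0,0.004],[0,0,-0.02,0,0,0,0.004],[0,0,-0.03,0,0,0,0.004],[0,0,-0.03,0,0,0,0.004],[0,0,-0.03,0,0,0,0.004]]]' 28 >/dev/null; python3 r.py
```

```text
t 8.65 pos [456.85  -5.99 116.52] yaw [-3.1390e+00  2.0000e-04  1.0907e+00] F [  4.1  -3.  -12.1] T [-0.652 -0.869  0.041] gap 11.2
```

```bash
python3 -m crank '[[[0,0,-0.01,0,0,0,0.004],[0,0,-0.02,0,0,0,0.004],[0,0,-0.025,0,0,0,0.004],[0,0,-0.025,0,0,0,0.004],[0,0,-0.025,0,0,0,0.004]]]' 28 >/dev/null; python3 r.py
```

```text
t 9.07 pos [456.83  -5.97 116.5 ] yaw [-3.1389e+00  2.0000e-04  1.1157e+00] F [  3.4  -3.2 -11.5] T [-0.614 -0.828  0.013] gap 10.8
```

```bash
python3 -m crank '[[[0,0,-0.01,0,0,0,0.004],[0,0,-0.02,0,0,0,0.004],[0,0,-0.025,0,0,0,0.004],[0,0,-0.025,0,0,0,0.004],[0,0,-0.025,0,0,0,0.004]]]' 28 >/dev/null; python3 r.py
```

```text
t 9.48 pos [456.8   -5.99 116.49] yaw [-3.1389e+00  1.0000e-04  1.1406e+00] F [  4.8  -3.1 -11.8] T [-0.619 -0.807  0.097] gap 10.8
```

```bash
python3 -c "
from h import *
im,d=ctrl.grab_frame('wrist');cv2.imwrite('pics/w6.png',cv2.resize(im[150:310,190:370,::-1],None,fx=3.3,fy=3.3,interpolation=2))"
```

```text
(no output)
```

View pics/w6.png

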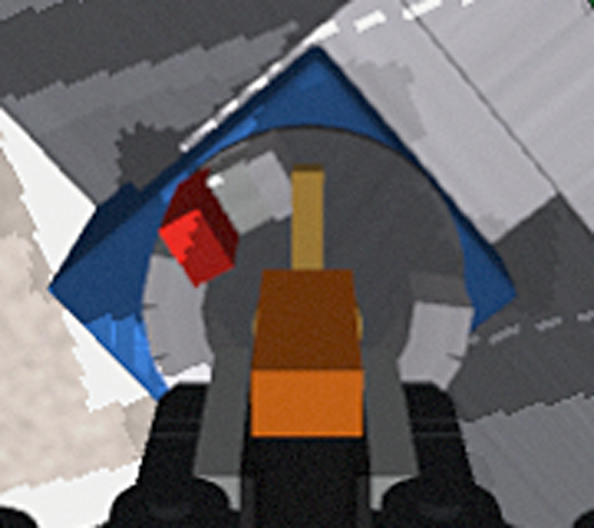

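The lug (col 308) is just short of the land (cols 260–290); notch and red wall lie about 25–35° further left. I can go 0.3 rad before feeling.

```bash
python3 -m crank '[[[0,0,-0.05,0,0,0,0.004],[0,0,-0.1,0,0,0,0.004],[0,0,-0.15,0,0,0,0.004],[0,0,-0.15,0,0,0,0.004],[0,0,-0.15,0,0,0,0.004]]]' 28 >/dev/null; python3 r.py
```

```text
t 9.95 pos [456.76  -5.98 116.47] yaw [-3.1388e+00 -3.0000e-04  1.2909e+00] F [  4.2  -2.4 -12.1] T [-0.646 -0.775  0.017] gap 11.2
```

```bash
python3 -m crank '[[[0,0,-0.03,0,0,0,0.004],[0,0,-0.06,0,0,0,0.004],[0,0,-0.1,0,0,0,0.004],[0,0,-0.1,0,0,0,0.004],[0,0,-0.1,0,0,0,0.004]]]' 28 >/dev/null; python3 r.py
python3 -c "
from h import *
im,d=ctrl.grab_frame('wrist');cv2.imwrite('pics/w7.png',cv2.resize(im[150:310,190:370,::-1],None,fx=3.3,fy=3.3,interpolation=2))"
```

```text
t 10.37 pos [456.71  -5.98 116.7 ] yaw [-3.1386e+00 -5.0000e-04  1.3904e+00] F [  4.   -2.7 -12.4] T [-0.635 -0.654  0.016] gap 11.0
```

View pics/w7.png

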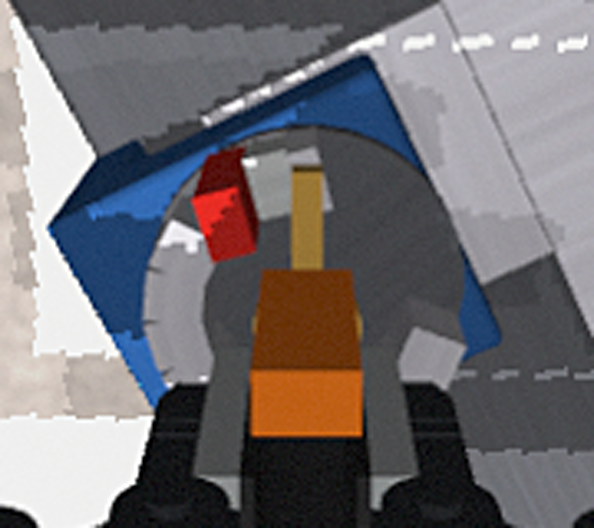

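```bash
python3 -m crank '[[[0,0,-0.03,0,0,0,0.004],[0,0,-0.06,0,0,0,0.004],[0,0,-0.1,0,0,0,0.004],[0,0,-0.1,0,0,0,0.004],[0,0,-0.1,0,0,0,0.004]]]' 28 >/dev/null; python3 r.py
python3 -c "
from h import *
im,d=ctrl.grab_frame('wrist');cv2.imwrite('pics/w8.png',cv2.resize(im[150:310,190:370,::-1],None,fx=3.3,fy=3.3,interpolation=2))"
```

```text
t 10.83 pos [456.76  -6.02 117.67] yaw [-3.1385e+00 -7.0000e-04  1.4894e+00] F [  0.6  -2.3 -12.7] T [-0.377 -0.222  0.054] gap 11.1
```

View pics/w8.png

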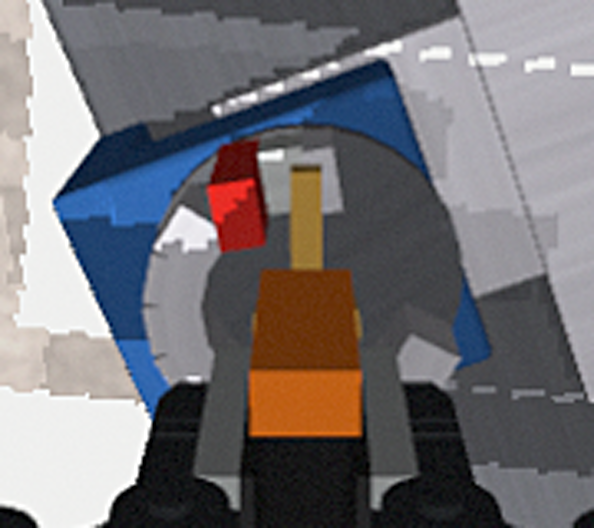

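```bash
python3 -m crank '[[[0,0,-0.01,0,0,0.0003,0.004],[0,0,-0.02,0,0,0.0006,0.004],[0,0,-0.03,0,0,0.0008,0.004],[0,0,-0.03,0,0,0.001,0.004],[0,0,-0.03,0,0,0.001,0.004]]]' 28 >/dev/null; python3 r.py
```

```text
t 11.3 pos [456.98  -6.1  117.37] yaw [-3.1390e+00 -6.0000e-04  1.5208e+00] F [ -3.5  -0.  -13.3] T [-0.077  0.715  0.019] gap 11.0
```

```bash
python3 -m crank '[[[0,0,-0.01,0,-0.0003,0.0003,0.004],[0,0,-0.02,0,-0.0006,0.0005,0.004],[0,0,-0.025,0,-0.0006,0.0005,0.004],[0,0,-0.025,0,-0.0006,0.0005,0.004],[0,0,-0.025,0,-0.0006,0.0005,0.004]]]' 28 >/dev/null; python3 r.py
python3 -c "
from h import *
im,d=ctrl.grab_frame('wrist');cv2.imwrite('pics/w9.png',cv2.resize(im[150:310,190:370,::-1],None,fx=3.3,fy=3.3,interpolation=2))"
```

```text
t 11.72 pos [456.99  -6.17 117.22] yaw [-3.1404e+00 -5.0000e-04  1.5458e+00] F [ -4.    1.4 -13. ] T [ 0.186  0.944 -0.005] gap 10.9
```

View pics/w9.png

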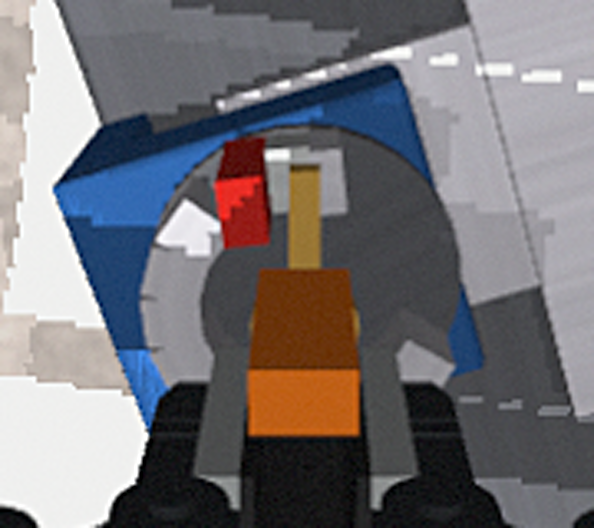

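```bash
python3 -m crank '[[[0,0,-0.01,0,-0.0002,0,0.004],[0,0,-0.02,0,-0.0004,0,0.004],[0,0,-0.03,0,-0.0005,0,0.004],[0,0,-0.04,0,-0.0005,0,0.004],[0,0,-0.04,0,-0.0005,0,0.004]]]' 28 >/dev/null; python3 r.py
```

```text
t 12.18 pos [456.92  -6.23 117.47] yaw [-3.1414e+00 -4.0000e-04  1.5866e+00] F [ -4.    2.8 -12.1] T [ 0.474  0.915 -0.001] gap 10.6
```

```bash
python3 -m crank '[[[0,0,-0.01,0,0,0,0.004],[0,0,-0.02,0,0,0,0.004],[0,0,-0.02,0,0,0,0.004],[0,0,-0.02,0,0,0,0.004],[0,0,-0.02,0,0,0,0.004]]]' 28 >/dev/null; python3 r.py
```

```text
t 12.6 pos [456.91  -6.25 117.46] yaw [-3.1414e+00 -3.0000e-04  1.6060e+00] F [ -4.3   2.8 -11.9] T [ 0.535  0.864 -0.022] gap 10.8
```

```bash
python3 -m crank '[[[0,0,-0.01,0,0,0,0.004],[0,0,-0.02,0,0,0,0.004],[0,0,-0.02,0,0,0,0.004],[0,0,-0.02,0,0,0,0.004],[0,0,-0.02,0,0,0,0.004]]]' 28 >/dev/null; python3 r.py
```

```text
t 13.02 pos [456.9   -6.25 117.46] yaw [-3.1413e+00 -3.0000e-04  1.6261e+00] F [ -4.5   2.4 -12.6] T [0.476 0.948 0.032] gap 11.0
```

```bash
python3 -c "
from h import *
im,d=ctrl.grab_frame('wrist');cv2.imwrite('pics/w10.png',cv2.resize(im[150:310,190:370,::-1],None,fx=3.3,fy=3.3,interpolation=2))"
```

```text
(no output)
```

View pics/w10.png

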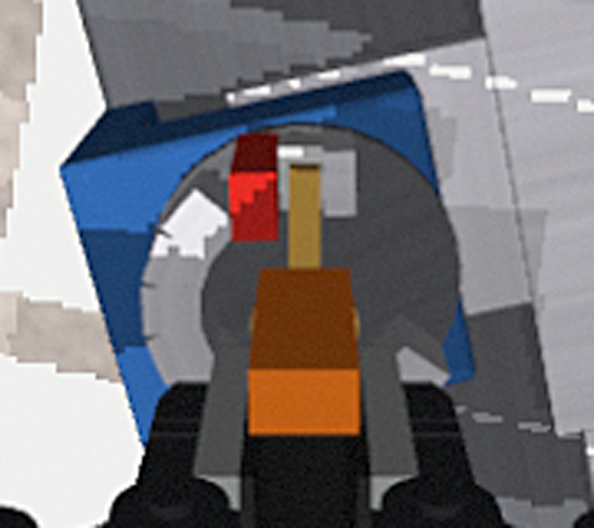

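```bash
python3 -m crank '[[[0,0,-0.01,0,0,0,0.004],[0,0,-0.02,0,0,0,0.004],[0,0,-0.02,0,0,0,0.004],[0,0,-0.02,0,0,0,0.004],[0,0,-0.02,0,0,0,0.004]]]' 28 >/dev/null; python3 r.py
```

```text
t 13.48 pos [456.9   -6.26 117.47] yaw [-3.1414e+00 -3.0000e-04  1.6460e+00] F [ -4.3   2.3 -12.2] T [0.48  0.982 0.047] gap 11.3
```

```bash
python3 -m crank '[[[0,0,-0.005,0,0,0,0.004],[0,0,-0.01,0,0,0,0.004],[0,0,-0.015,0,0,0,0.004],[0,0,-0.015,0,0,0,0.004],[0,0,-0.015,0,0,0,0.004]]]' 28 >/dev/null; python3 r.py
```

```text
t 13.9 pos [456.9   -6.25 117.47] yaw [-3.1414e+00 -3.0000e-04  1.6611e+00] F [ -4.4   2.2 -11.7] T [0.478 0.961 0.049] gap 11.1
```

```bash
python3 -m crank '[[[0,0,-0.005,0,0,0,0.004],[0,0,-0.01,0,0,0,0.004],[0,0,-0.015,0,0,0,0.004],[0,0,-0.015,0,0,0,0.004],[0,0,-0.015,0,0,0,0.004]]]' 28 >/dev/null; python3 r.py
```

```text
t 14.32 pos [456.88  -6.23 117.46] yaw [-3.1414e+00 -4.0000e-04  1.6761e+00] F [ -4.    2.3 -12.7] T [ 0.493  0.954 -0.009] gap 10.8
```

```bash
python3 -c "
from h import *
im,d=ctrl.grab_frame('wrist');cv2.imwrite('pics/w11.png',cv2.resize(im[150:310,190:370,::-1],None,fx=3.3,fy=3.3,interpolation=2))"
```

```text
(no output)
```

View pics/w11.png

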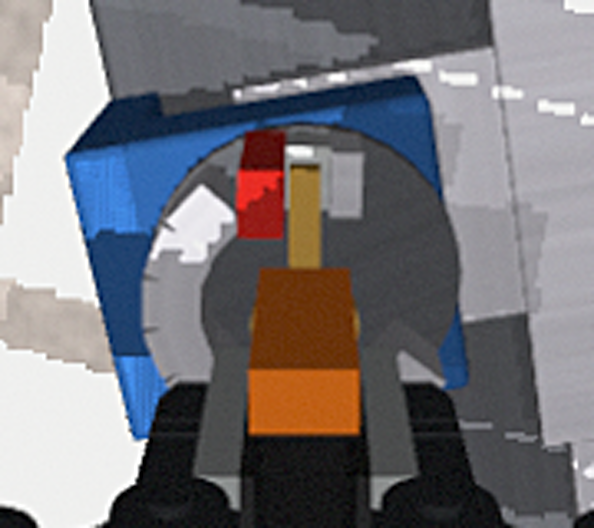

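```bash
python3 -m crank '[[[0,0,-0.005,0,0,0,0.004],[0,0,-0.01,0,0,0,0.004],[0,0,-0.015,0,0,0,0.004],[0,0,-0.015,0,0,0,0.004],[0,0,-0.015,0,0,0,0.004]]]' 28 >/dev/null; python3 r.py
```

```text
t 14.78 pos [456.9   -6.27 117.47] yaw [-3.1414e+00 -3.0000e-04  1.6910e+00] F [ -5.4   2.2 -13.3] T [ 0.454  0.982 -0.019] gap 10.8
```

```bash
python3 -m crank '[[[0,0,-0.005,0,0,0,0.004],[0,0,-0.01,0,0,0,0.004],[0,0,-0.01,0,0,0,0.004],[0,0,-0.01,0,0,0,0.004],[0,0,-0.01,0,0,0,0.004]]]' 28 >/dev/null; python3 r.py
```

```text
t 15.2 pos [456.89  -6.25 117.47] yaw [-3.1414e+00 -3.0000e-04  1.7010e+00] F [ -4.6   2.8 -11.6] T [0.425 0.993 0.009] gap 11.5
```

```bash
python3 -m crank '[[[0,0,-0.005,0,0,0,0.004],[0,0,-0.01,0,0,0,0.004],[0,0,-0.01,0,0,0,0.004],[0,0,-0.01,0,0,0,0.004],[0,0,-0.01,0,0,0,0.004]]]' 28 >/dev/null; python3 r.py
```

```text
t 15.62 pos [456.92  -6.27 117.48] yaw [-3.1414e+00 -4.0000e-04  1.7109e+00] F [ -3.8   2.9 -12.4] T [ 0.47   0.959 -0.057] gap 11.0
```

```bash
python3 -c "
from h import *
im,d=ctrl.grab_frame('wrist');cv2.imwrite('pics/w12.png',cv2.resize(im[180:240,250:320,::-1],None,fx=8,fy=8,interpolation=2))"
```

```text
(no output)
```

View pics/w12.png

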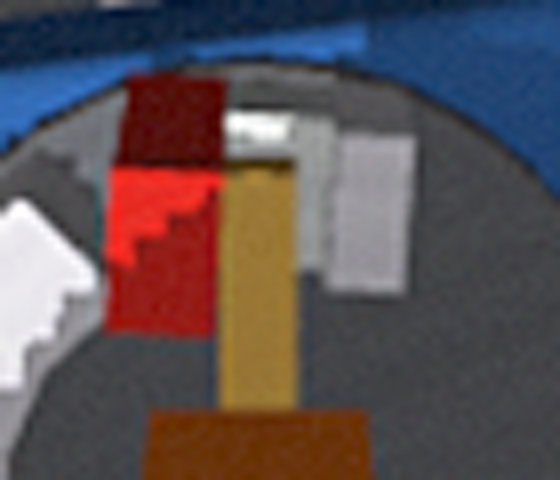

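The lug's left edge meets the wall (both at col 220), and the twist begins to show −0.06 N m. So contact is at yaw ≈1.705. I'm backing off to the notch middle and lowering.

```bash
python3 -m crank '[[[0,0,0.02,0,0,0,0.004],[0,0,0.04,0,0,0,0.004],[0,0,0.048,0,0,0.001,0.004],[0,0,0.048,0,0,0.002,0.004],[0,0,0.048,0,0,0.002,0.004]]]' 28 >/dev/null; python3 r.py
```

```text
t 16.08 pos [456.91  -6.25 115.43] yaw [-3.1414e+00 -3.0000e-04  1.6629e+00] F [ -4.5   2.7 -12.2] T [ 0.487  0.956 -0.041] gap 10.9
```

```bash
python3 -m crank '[[[0,0,0,0,0,0.0005,0.004],[0,0,0,0,0,0.001,0.004],[0,0,0,0,0,0.0015,0.004],[0,0,0,0,0,0.002,0.004],[0,0,0,0,0,0.002,0.004]]]' 28 >/dev/null; python3 r.py
```

```text
t 16.5 pos [456.95  -6.24 113.57] yaw [-3.1414e+00 -3.0000e-04  1.6630e+00] F [ -5.1   2.5 -10.6] T [ 0.448  1.038 -0.082] gap 11.0
```

```bash
python3 -m crank '[[[0,0,0,0,0,0.0005,0.004],[0,0,0,0,0,0.001,0.004],[0,0,0,0,0,0.0015,0.004],[0,0,0,0,0,0.0015,0.004],[0,0,0,0,0,0.0015,0.004]]]' 28 >/dev/null; python3 r.py
```

```text
t 16.92 pos [456.92  -6.25 112.13] yaw [-3.1414e+00 -4.0000e-04  1.6629e+00] F [ -4.4   2.  -11.2] T [ 0.494  1.032 -0.035] gap 11.0
```

```bash
python3 -m crank '[[[0,0,0,0,0,0.0005,0.004],[0,0,0,0,0,0.001,0.004],[0,0,0,0,0,0.001,0.004],[0,0,0,0,0,0.001,0.004],[0,0,0,0,0,0.001,0.004]]]' 28 >/dev/null; python3 r.py
python3 -c "
from h import *
im,d=ctrl.grab_frame('wrist');cv2.imwrite('pics/w13.png',cv2.resize(im[150:310,190:370,::-1],None,fx=3.3,fy=3.3,interpolation=2))"
```

```text
t 17.33 pos [456.95  -6.26 111.18] yaw [-3.1414e+00 -4.0000e-04  1.6629e+00] F [-6.   2.6 -9.9] T [ 0.476  1.106 -0.012] gap 11.1
```

View pics/w13.png

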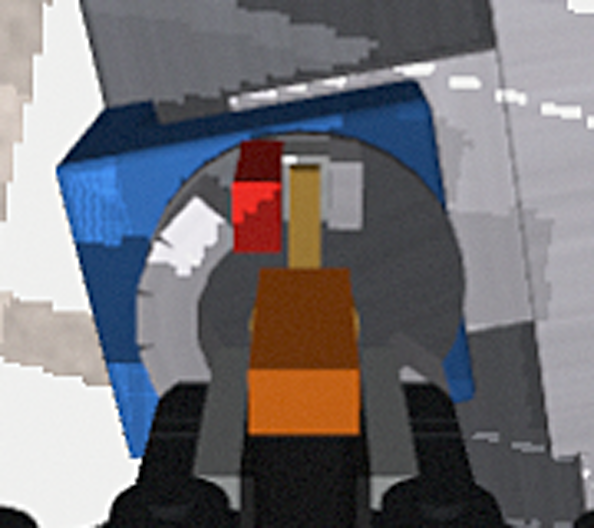

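```bash
python3 -m crank '[[[0,0,0,0,0,0.0005,0.004],[0,0,0,0,0,0.001,0.004],[0,0,0,0,0,0.0012,0.004],[0,0,0,0,0,0.0012,0.004],[0,0,0,0,0,0.0012,0.004]]]' 28 >/dev/null; python3 r.py
```

```text
t 17.8 pos [457.02  -6.3  110.62] yaw [-3.1414e+00 -3.0000e-04  1.6630e+00] F [-6.9  3.4 -5.7] T [ 0.559  1.583 -0.021] gap 10.9
```

```bash
python3 -m crank '[[[0,0,0,0,0,0.0003,0.004],[0,0,0,0,0,0.0006,0.004],[0,0,0,0,0,0.0008,0.004],[0,0,0,0,0,0.0008,0.004],[0,0,0,0,0,0.0008,0.004]]]' 28 >/dev/null; python3 r.py
```

```text
t 18.22 pos [457.13  -6.36 110.52] yaw [-3.1414e+00 -1.0000e-04  1.6630e+00] F [-10.3   2.9  -0.2] T [0.693 2.075 0.037] gap 11.1
```

The lug is on the notch floor: z stopped at 110.6, and the spring load moved onto the crown. I'm releasing.

```bash
python3 -m crank '[[[0,0,0,0,0,0,0.014],[0,0,0,0,0,0,0.02],[0,0,0,0,0,0,0.03],[0,0,0,0,0,0,0.04],[0,0,0,0,0,0,0.05]]]' 40 >/dev/null; python3 r.py
python3 -m crank '[[[0,0,0,0,0,0,0.06],[0,0,0,0,0,-0.02,0.06],[0,0,0,0,0,-0.05,0.06],[0,0,0,0,0,-0.08,0.06],[0,0,0,0,0,-0.08,0.06]]]' 40 >/dev/null; python3 r.py
python3 -c "
from h import *
im,d=ctrl.grab_frame('wrist');cv2.imwrite('pics/w14.png',im[:,:,::-1])
P=cloud('wrist',d,np.ones(d.shape,bool));W=P[(P[:,2]>125)&(P[:,2]<150)&(np.hypot(P[:,0]-457,P[:,1]+5)<25)]
print(len(W),np.percentile(W[:,2],[10,50,90,99]),cv2.minAreaRect(W[W[:,2]>135][:,:2].astype(np.float32)))"
```

```text
t 18.63 pos [459.05  -6.95 110.71] yaw [3.1371e+00 1.4000e-03 1.6627e+00] F [ 0.2  0.3 -0.5] T [ 0.017 -0.081 -0.054] gap 49.6
t 19.05 pos [461.05  -7.18 195.64] yaw [3.1309e+00 3.1000e-03 1.6628e+00] F [ 1.1 -0.2 -1.1] T [-0.024 -0.064  0.005] gap 60.4
1226 [135.10369405 136.36577084 137.2041361  138.06136265] ((455.4368591308594, -4.421628952026367), (11.646794319152832, 39.99363708496094), 5.335117816925049)
```

View pics/w14.png

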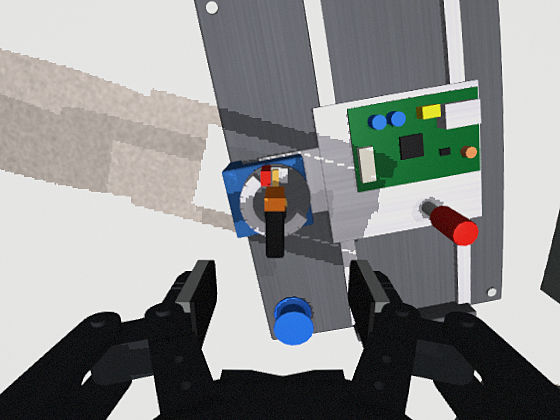

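```bash
python3 -m crank '[[[0,0,0,0,0,0,0.06],[0,0,0,0,0,0,0.06],[0,0,0,0,0,0,0.06],[0,0,0,0,0,0,0.06],[0,0,0,0,0,0,0.06]]]' 40 >/dev/null; python3 r.py
python3 -c "
from h import *
im,d=ctrl.grab_frame('wrist');cv2.imwrite('pics/w15.png',im[:,:,::-1])
P=cloud('wrist',d,np.ones(d.shape,bool));W=P[(P[:,2]>125)&(P[:,2]<150)&(np.hypot(P[:,0]-457,P[:,1]+5)<25)]
print(len(W),np.percentile(W[:,2],[10,50,90,99]),cv2.minAreaRect(W[W[:,2]>135][:,:2].astype(np.float32)))
C=P[(P[:,2]>100)&(P[:,2]<106)&(np.hypot(P[:,0]-603,P[:,1]+10)<25)];print('post',len(C),cv2.minEnclosingCircle(C[:,:2].astype(np.float32)),C.mean(0))
delta([603.6,-10.4,200],1.845)
im,d=ctrl.grab_frame('top');P=cloud('top',d,np.ones(d.shape,bool));C=P[(P[:,2]>98)&(P[:,2]<112)&(np.hypot(P[:,0]-603,P[:,1]+10)<25)];print('top post',len(C),C.mean(0) if len(C) else 0)
"
```

```text
t 19.52 pos [456.41  -6.33 188.  ] yaw [-3.1398e+00 -5.0000e-04  1.6628e+00] F [-0.  -0.2  0.2] T [-0.055 -0.026 -0.002] gap 59.8
1345 [137.52418008 139.11868119 140.04490305 140.80638048] ((456.97125244140625, -4.445941925048828), (12.329642295837402, 39.99248123168945), 5.0489182472229)
post 533 ((603.4314575195312, -10.070618629455566), 10.668347358703613) [602.77763915  -9.83717082 101.65730648]
t 19.57 pos [456.6  -6.3 188.2] rot [-3.1402e+00 -4.0000e-04  1.6628e+00] F [ 0.3 -0.7  0.4] T [0.02 0.03 0.01] gap 60.1
turn [-0.001 -0.001 -0.182] shift [-0.0175  0.146  -0.012 ] q [-0.19 -0.16  1.99  0.    1.3  -0.28]
top post 0 0
```

Wing top now measures 140 mm, the home 130 mm plus 10 mm, at 1.66 rad: it is resting in the notch. The post is at (603.4, −10.1).

```bash
python3 -m crank '[[[0,0,-0.05,-0.0045,0.0365,0,0.06],[0,0,-0.1,-0.009,0.073,0,0.06],[0,0,-0.15,-0.013,0.11,0,0.06],[0,0,-0.182,-0.0175,0.146,0,0.06],[0,0,-0.182,-0.0175,0.146,0,0.06]]]' 40 >/dev/null; python3 r.py
python3 -m crank '[[[0,0,0,0,0,0.02,0.06],[0,0,0,0,0,0.04,0.06],[0,0,0,0,0,0.05,0.06],[0,0,0,0,0,0.05,0.06],[0,0,0,0,0,0.05,0.06]]]' 40 >/dev/null; python3 r.py
python3 -c "
from h import *
im,d=ctrl.grab_frame('wrist');cv2.imwrite('pics/w16.png',im[:,:,::-1])
P=cloud('wrist',d,np.ones(d.shape,bool))
C=P[(P[:,2]>98)&(P[:,2]<106)&(np.hypot(P[:,0]-603,P[:,1]+10)<25)];c=cv2.minEnclosingCircle(C[:,:2].astype(np.float32));print('post',len(C),c)
delta([*c[0],68],1.845)
"
```

```text
t 20.03 pos [608.31 -10.9  186.31] yaw [-3.1412e+00 -4.0000e-04  1.8462e+00] F [-1.1 -0.9  0. ] T [-0.035  0.027 -0.058] gap 59.9
t 20.45 pos [603.38 -10.36 138.59] yaw [-3.1402e+00 -6.0000e-04  1.8447e+00] F [-0.1 -0.8  1.2] T [-0.01  -0.015  0.027] gap 60.2
post 1052 ((604.5068969726562, -9.867498397827148), 10.793495178222656)
t 20.5 pos [604.2 -10.5 139.8] rot [3.1410e+00 3.0000e-04 1.8447e+00] F [ 0.3  0.7 -0.4] T [0.01 0.03 0.01] gap 60.0
turn [ 0.001  0.    -0.   ] shift [0.0005 0.0004 0.0718] q [-0.15  0.25  1.67 -0.    1.22 -0.42]
```

View pics/w16.png

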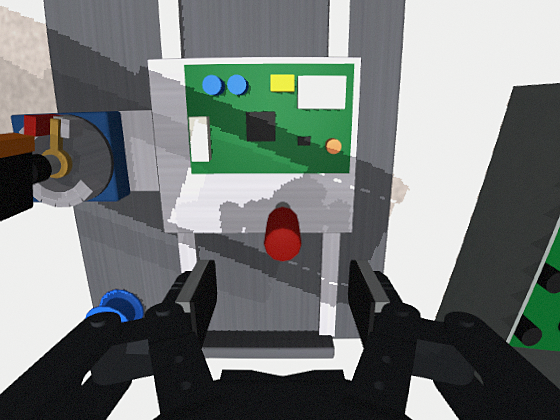

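```bash
python3 -m crank '[[[0,0,0,0,0,0.02,0.06],[0,0,0,0,0,0.045,0.06],[0,0,0,0,0,0.07,0.06],[0,0,0,0,0,0.07,0.05],[0,0,0,0,0,0.07,0.045]]]' 30 >/dev/null; python3 r.py
python3 -m crank '[[[0,0,0,0,0,0,0.035],[0,0,0,0,0,0,0.03],[0,0,0,0,0,0,0.024],[0,0,0,0,0,0,0.018],[0,0,0,0,0,0,0.015]]]' 30 >/dev/null; python3 r.py
python3 -m crank '[[[0,0,0,0,0,0,0.015],[0,0,0,0,0,0,0.015],[0,0,0,0,0,0,0.015],[0,0,0,0,0,0,0.015],[0,0,0,0,0,0,0.015]]]' 30 >/dev/null; python3 r.py
```

```text
t 20.92 pos [603.51 -10.35  69.19] yaw [-3.1403e+00 -6.0000e-04  1.8448e+00] F [-0.   0.4 -0.2] T [ 0.008 -0.014  0.014] gap 45.2
t 21.33 pos [603.75 -11.2   71.42] yaw [-3.1405e+00  1.1000e-03  1.8451e+00] F [-7.7 -2.4 10.1] T [-0.381  1.452  0.027] gap 21.3
t 21.75 pos [603.76 -11.21  71.43] yaw [-3.1406e+00  1.1000e-03  1.8450e+00] F [-9.  -1.4 10.2] T [-0.374  1.391  0.054] gap 21.1
```

```bash
python3 -m crank '[[[0,0,0,0.003,0,0,0.015],[0,0,0,0.008,0,0,0.015],[0,0,0,0.015,0,0,0.015],[0,0,0,0.022,0,0,0.015],[0,0,0,0.03,0,0,0.015]]]' 30 >/dev/null; python3 r.py
python3 -m crank '[[[0,0,0,0.008,0,0,0.015],[0,0,0,0.016,0,0,0.015],[0,0,0,0.024,0,0,0.015],[0,0,0,0.032,0,0,0.015],[0,0,0,0.04,0,0,0.015]]]' 30 >/dev/null; python3 r.py
python3 -m crank '[[[0,0,0,0.007,0,0,0.015],[0,0,0,0.013,0,0,0.015],[0,0,0,0.018,0,0,0.015],[0,0,0,0.022,0,0,0.015],[0,0,0,0.024,0,0,0.015]]]' 30 >/dev/null; python3 r.py
```

```text
t 22.17 pos [595.83  16.88  71.45] yaw [-3.1407e+00  2.6000e-03  1.8446e+00] F [-7.5 -6.4  8.6] T [-8.430e-01  1.272e+00 -1.000e-03] gap 20.8
t 22.58 pos [584.77  55.81  71.42] yaw [-3.1404e+00  2.3000e-03  1.8449e+00] F [-8.3 -5.4 10.1] T [-0.923  1.412 -0.03 ] gap 21.3
t 23.0 pos [578.1   79.35  71.43] yaw [-3.1401e+00  1.6000e-03  1.8454e+00] F [-8.6 -5.4 10.2] T [-0.876  1.521  0.043] gap 21.0
```

```bash
python3 -m crank '[[[0,0,0,0.001,0,0,0.015],[0,0,0,0.0025,0,0,0.015],[0,0,0,0.004,0,0,0.015],[0,0,0,0.0055,0,0,0.015],[0,0,0,0.0055,0,0,0.015]]]' 30 >/dev/null; python3 r.py
python3 -m crank '[[[0,0,0,0.0005,0,0,0.015],[0,0,0,0.001,0,0,0.015],[0,0,0,0.0015,0,0,0.015],[0,0,0,0.0015,0,0,0.015],[0,0,0,0.0015,0,0,0.015]]]' 30 >/dev/null; python3 r.py
```

```text
t 23.42 pos [576.63  84.48  71.42] yaw [-3.1400e+00  1.5000e-03  1.8452e+00] F [-9.5 -4.5 10.2] T [-0.612  1.552  0.01 ] gap 21.1
t 23.83 pos [576.47  85.06  71.4 ] yaw [-3.1401e+00  2.6000e-03  1.8451e+00] F [-8.1 -7.3 10.9] T [-1.158  1.472 -0.034] gap 21.0
```

```bash
python3 -m crank '[[[0,0,0,0.0005,0,0,0.015],[0,0,0,0.001,0,0,0.015],[0,0,0,0.0015,0,0,0.015],[0,0,0,0.0015,0,0,0.015],[0,0,0,0.0015,0,0,0.015]]]' 30 >/dev/null; python3 r.py
```

```text
t 24.25 pos [576.44  85.09  71.42] yaw [-3.1401  0.0048  1.845 ] F [ -7.1 -12.4   9.7] T [-1.967  1.233  0.067] gap 21.2
```

The carriage is at its stop: the tool no longer moves and the force grows. I'm letting go.

```bash
python3 -m crank '[[[0,0,0,0,0,0,0.025],[0,0,0,0,0,0,0.035],[0,0,0,0,0,0,0.045],[0,0,0,0,0,0,0.06],[0,0,0,0,0,0,0.06]]]' 30 >/dev/null; python3 r.py
python3 -m crank '[[[0,0,0,0,0,-0.01,0.06],[0,0,0,0,0,-0.03,0.06],[0,0,0,0,0,-0.06,0.06],[0,0,0,0,0,-0.1,0.06],[0,0,0,0,0,-0.12,0.06]]]' 30 >/dev/null; python3 r.py
python3 -m crank '[[[0,0,0,-0.02,0,-0.01,0.06],[0,0,0,-0.04,0,-0.02,0.06],[0,0,0,-0.06,0,-0.03,0.06],[0,0,0,-0.08,0,-0.04,0.06],[0,0,0,-0.08,0,-0.04,0.06]]]' 30 >/dev/null; python3 r.py
python3 -m crank '[[[0,0,0,0,0,0,0.06],[0,0,0,0,0,0,0.06],[0,0,0,0,0,0,0.06],[0,0,0,0,0,0,0.06],[0,0,0,0,0,0,0.06]]]' 30 >/dev/null; python3 r.py
python3 -c "
from h import *
im,d=ctrl.grab_frame('wrist');cv2.imwrite('pics/w17.png',im[:,:,::-1])
P=cloud('wrist',d,np.ones(d.shape,bool))
C=P[(P[:,2]>98)&(P[:,2]<106)&(np.hypot(P[:,0]-576,P[:,1]-86)<25)];print('post',len(C),cv2.minEnclosingCircle(C[:,:2].astype(np.float32)) if len(C) else 0)
W=P[(P[:,2]>125)&(P[:,2]<150)&(np.hypot(P[:,0]-457,P[:,1]+5)<25)]
print(len(W),np.percentile(W[:,2],[50,90,99]),cv2.minAreaRect(W[:,:2].astype(np.float32)))
im,d=ctrl.grab_frame('top');cv2.imwrite('pics/top2.png',im[:,:,::-1])
"
```

```text
t 24.67 pos [576.42  88.57  69.22] yaw [ 3.1411e+00 -1.0000e-04  1.8452e+00] F [-0.6 -0.2  0.6] T [0.039 0.062 0.023] gap 59.8
t 25.08 pos [578.    88.52 194.35] yaw [3.1363e+00 1.3000e-03 1.8452e+00] F [ 1.5  0.5 -0.2] T [-0.009 -0.023  0.005] gap 60.4
t 25.5 pos [599.95   8.12 232.48] yaw [3.1373 0.0033 1.8425] F [-0.1  0.3  0.6] T [-0.007 -0.037  0.043] gap 60.3
t 25.92 pos [597.45  12.08 228.47] yaw [-3.1407e+00 -5.0000e-04  1.8459e+00] F [-0.5  0.5 -0.2] T [ 0.012  0.045 -0.019] gap 59.8
post 607 ((576.5728149414062, 85.61929321289062), 10.668346405029297)
1361 [138.36011378 139.72643999 140.69241051] ((457.5660095214844, -4.865665435791016), (13.28754997253418, 40.80247116088867), 6.849344730377197)
```

View pics/w17.png

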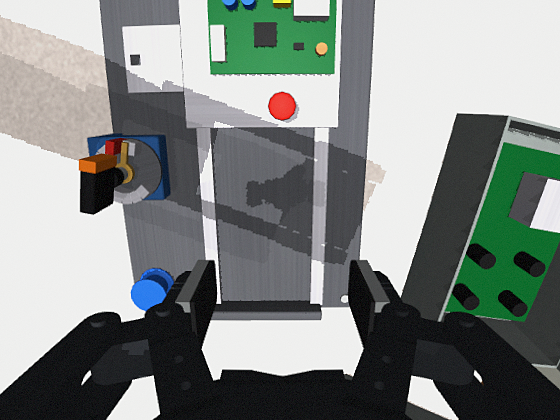

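View pics/top2.png

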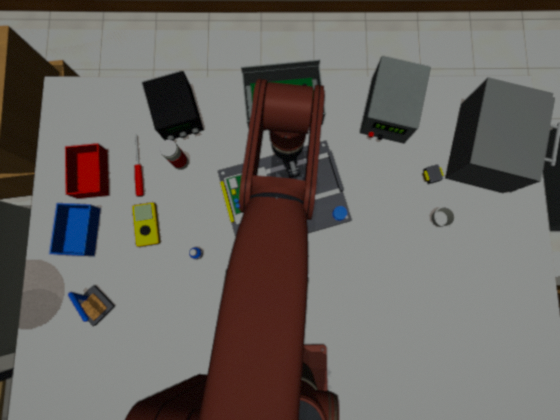

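Post travel is about 99.5 mm, the wing is still at 140 mm in the notch, the bystanders are unmoved and the arm is clear. I'm handing in.

```bash
python3 -c "
from h import *
print(ctrl.hand_in())"
```

```text
the job is handed in; nothing more can be done
None
```

The carriage is free and sits against its stop at the yellow end, with the plunger held retracted in the rest notch. I handed the job in at about 26 s.

- **Plunger:** I lifted it about 16 mm by the wing and turned it counter-clockwise until the lug met the red wall. That contact was faint, about 0.06 N m and close to the sensor noise; the wrist picture was what confirmed it. I then backed off about 0.05 rad to the notch middle and lowered it until the crown carried the spring load, at about 10 mm of lift.
- **Carriage:** I slid it by the red grip until the tool stopped moving and the force rose by about 5 N, after about 100 mm of travel, then let go.
- **Last checks:**
  - The wing top measures about 140 mm, which is the home 130 mm plus 10 mm, and its angle is unchanged from the notch apart from 1–2° of camera noise.
  - The red grip moved about 99.5 mm by camera, against 100 mm by the tool; the difference is within camera error.
  - In the top picture the other things on the bench look unmoved, judged by eye. The arm was clear of everything with no contact force.
- **Disagreement:** the top and wrist cameras put the plunger axis about 3 mm apart. I worked from the wrist camera, and the grasps confirmed it.

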